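# Gauge the gap under the grommet press's hold-down plate

### The arm

A 6-joint arm with a two-finger parallel gripper is mounted at the origin on the work surface. World frame = base frame: x ahead of the robot, y to its left, z up, the work surface at z = 0. Lengths are in m, angles in degrees, forces in N, time in s.
With the tool pointing down it reaches from about 0.3 to 0.75 m from the base axis. Payload 8.5 kg.
Tool frame: the origin (TCP) lies at the very end of the fingers, on their centre line; the grasp point (between the pads) lies env.pinch_z behind it (env.pinch_z is the distance from the TCP to the grasp point, in m); z points along the fingers, y is the line along which they close (so a half turn about z gives the same grasp; the last joint's range is limited). The gripper opens to 85 mm and grips with 20 to 120 N. Pads are 22 mm wide; open, the fingers measure 114 mm over their backs; the gripper's body (76 mm by 85 mm) begins 54 mm behind the grasp point. The pads swing forward as they close: fully open they stand 13 mm farther back than shut.
Start: joints at [-85.617, 21.807, 74.336, -0, 83.858, -12.336], TCP at [0.158, -0.527, 0.231] pointing down, gripper open.
Joint ranges: [-178.18, 178.18], [-50.72, 133.34], [12.68, 142.11], [-81.47, 261.47], [9.98, 163.14], [-165.26, 165.26]. Speed limits (degrees/s): [136.94, 136.94, 180, 180, 180, 180].

### API

Orientations are given as a 3x3 rotation matrix whose columns are the frame's x, y, z axes.
In Python, from rig import telemetry, get_image, env gives the robot as it stands. The module is installed in compiled form; this text tells all that it offers.
- The arm moves only by the tool apply_moves, never from a script. Its argument "series" is a list of rows, each a list of 7 numbers: the shift along the tool's x, y, z in mm, then the turn, a rotation vector about the tool's x, y, z in degrees, then the opening, from 0 (shut) to 1 (fully open). A call has 1 to 12 rows; each row shifts and turns the commanded pose from where the row before left it, along the tool's axes as they then stand; what a row does not reach is not made up. A row lasts 1/8 s, in which the tool goes at most 62.5 mm and 10.7 degrees, less where a joint would pass 70% of its speed; a pose out of reach is approached as far as the arm can. A call with a gripper value outside its range is refused whole. The fingers move at their own pace and stop on an object; "grip_force" is the grip in N (left out, the last holds). Time passes only in rows, so rows that do not move let the fingers close. It gives the time, the measured TCP pose, the force, the opening and the grip force at its end, in the units of the state.
- telemetry.observe(): the state, without advancing time (a new reading comes with each control period).
- get_image(name): name is "scene" or "side" or "wrist"; returns a dict with "frame" (400x640x3 uint8, red, green, blue), "z_map" (400x640 float32, m along the optical axis (not along the pixel's ray), 0 where there is no reading), "vertical_fov" (degrees; the focal length in pixels is half the picture's height over the tangent of half this angle, whatever the lens; pixels are square), "cx", "cy" (the principal point, pixels), "dist" ([k1, k2, p1, p2, k3] as OpenCV has them; the pictures are not rectified), "eye" and "attitude" of the camera in the world; the wrist camera has in their place "mount" (4x4, takes a point from camera to tool coordinates, whose origin is the TCP and whose axes are the flange's). Camera axes: x right, y up, looking along -z (the intrinsics and any distortion apply to the point x, -y, -z); pixel columns grow to the right and rows downward; lengths in m; the calibration is good to about 2 mm. A picture is of the moment at which its call begins: read the wrist's pose just before it.
- env.close_job(): hands the job in; it is judged then, once.
The state is a dict: "time_s": time; "q": joint angles; "qvel": joint speeds; "joint_efforts": joint torques, N m; "position": TCP position; "tool_rot": TCP orientation; "ft_force": force on the tool from outside, world axes, zero at the start; "wrist_torque": the same for the moment, N m; "grip_width": finger opening in m; "gripper_force": force on a finger pad.
Only numpy, scipy, OpenCV 4.12 (cv2) and the standard library are available. Lean on these libraries where they do the work, as an engineer would, in place of code of your own. Each camera call takes 0.05 s, during which the arm holds its last target. There are 200 camera calls.

### The job

The grommet press has been clamped for a new leather and its gap needs reading: pick up the red-handled taper gauge by its handle, lay the thin end flat on the steel die bed and slide it straight in under the middle of the brass hold-down plate until it drags snugly, just raising the sprung plate by a millimetre or so, without wedging the plate up hard. Finish like that, still holding the gauge by its handle at that depth so that it can be read at the lip. Leave the shoe last, cup, mallet and pliers where they are.

Things in the scene. Friction and masses are not known exactly. Their poses are not given: they have to be found in the camera images.
- gauge: Steel wedge on a red handle, 200 mm long, 160 g, flat on the bench, tip roughly to +y. Origin: on the flat underside (z = 0 from handle to tip) below the handle's middle; +x to the thin tip. Handle 80 long (x -40 to 40), 22 wide, 24 high. Blade 16 wide: shank 12 thick to x = 60, then its upper face tapers evenly to 2 thick at the tip, x = 160 (1 mm per 10 mm of length).
- gauge_tip (a point): Middle of the lower edge of the gauge's tip, 160 mm along +x from the gauge's origin. Axes as the gauge.
- press: Fixed green C-frame grommet press, 263 mm high. Origin on the bench under the ram axis; throat opens to its -x (roughly world -y), column front at x = 75; the lever lies back to x = 280, 285 mm high at its end. Foot x -90 to 130, 110 wide, 18 high. Head 46 wide, x -25 to 120, z 156 to 218. Crosshead under it 60 x 56, underside 40 mm above the hold-down plate's underside.
- bed: Flat steel die bed of the press, fixed, 110 (x) by 80 (y) by 12 mm thick, x -55 to 55 of the press; top face 75 mm above the bench. Origin: centre of its underside; axes as the press. Its front edge stands 20 mm out in front of the hold-down plate's lip. The anvil die in it is flush.
- mouth (a point): Point on the bed's top face (z 75 mm) straight below the middle of the hold-down plate's front lip. +x points level into the press (the way to slide the gauge), +y across, +z up.
- holddown_lip (a point): Middle of the lower front edge of the hold-down plate (it moves with the plate); its height above mouth is the gap. The gap differs from job to job, 4 to 8 mm at rest.
- holddown (a joint): Lift (m) of the brass hold-down plate (70 in x, 60 in y, 10 mm thick) above its rest: 0 at rest, up to 0.012. It slides straight up against springs: about 4 N starts it, 1 N more per mm. With the gauge flat on the bed it lifts 1 mm per 10 mm pushed on after touching the lip; pushing then takes about 6 to 12 N.
- last: Beech shoe last, 255 x 85 x 98 mm, standing sole down on the bench; origin at the middle of its underside, toe to +x. Leave alone.
- cup: Green enamel cup of brass grommets, 72 mm across, 72 mm high, handle to its +y; origin at the centre of its underside. Leave alone.
- mallet: Black rubber mallet lying on the bench: head 94 x 58 mm, handle 245 mm towards its -x; origin on the bench below the head's middle. Leave alone.
- pliers: Chrome round-nose pliers lying on the bench, 155 mm long, noses to +x, 12 mm thick; origin on the bench near the rivet. Leave alone.

How it is judged:
By the outcome, as a careful person would: the job done as asked, in the order asked, and still so for the second after the job is handed in, while the arm keeps its last pose, push and grip.
It also fails if it takes over 51 s, if anything falls off the work surface, if the arm or the gripper's body presses on something with over 40 N, if the wrist force passes 120 N, or if a joint passes its speed limit or range.

## Working session

There is one attempt and no reset: what is moved stays moved. The work goes in short steps, Python scripts to look and compute and a tool call to move; the robot and the scene stay as the last step left them, time stands still between calls to the robot, and variables do not carry over. Pictures are saved under pics/ and viewed, at most 10 in all, crops included, and the job is handed in when it is done.

Besides the shell and the picture viewer there is one more tool, called after "Emit:" as name(argument=value, ...), one argument or row to a line, values as JSON. apply_moves: Moves the arm, as the interface text tells. Its arguments: {"type":"object","properties":{"series":{"type":"array"},"grip_force":{"type":"number"}},"required":["series"]}

```bash
mkdir -p pics; cat > h.py <<'E'
import numpy as np, cv2
from rig import telemetry, get_image, env
def cloud(im, T=None):
    H,W=im["z_map"].shape; f=H/2/np.tan(np.radians(im["vertical_fov"])/2)
    K=np.array([[f,0,im["cx"]],[0,f,im["cy"]],[0,0,1.]])
    u,v=np.meshgrid(np.arange(W),np.arange(H))
    p=cv2.undistortPoints(np.stack([u,v],-1).reshape(-1,1,2).astype(np.float64),K,np.array(im["dist"],float)).reshape(H,W,2)
    z=im["z_map"].astype(float)
    P=np.stack([p[...,0]*z,-p[...,1]*z,-z],-1)
    if "mount" in im:
        s=T; M=np.array(im["mount"]); P=P@M[:3,:3].T+M[:3,3]
        P=P@np.array(s["tool_rot"]).T+np.array(s["position"])
    else: P=P@np.array(im["attitude"]).T+np.array(im["eye"])
    P[z==0]=np.nan
    return P
def shot(n,tag):
    s=telemetry.observe(); im=get_image(n); cv2.imwrite(f"pics/{tag}.png",im["frame"][...,::-1]); P=cloud(im,s)
    np.savez(f"{tag}.npz",P=P,f=im["frame"]); return im,P,s
E
python3 - <<'E'
from h import *
for n in("scene","side","wrist"):
    im,P,s=shot(n,n+"0")
a=[cv2.imread(f"pics/{n}0.png") for n in("scene","side")]
print(env.pinch_z,s["tool_rot"],s["position"],s["grip_width"],s["ft_force"],s["time_s"])
for n in("scene0","side0","wrist0"):
    d=np.load(n+".npz");f=d["f"].astype(int);P=d["P"]
    m=(f[...,0]>110)&(f[...,1]<60)&(f[...,2]<60)&np.isfinite(P[...,0])
    print(n,m.sum(),np.median(P[m],0) if m.any() else "", np.argwhere(m).mean(0) if m.any() else "")
E
```

```text
0.0187 [[ 9.57726373e-01  2.87680702e-01 -9.31431900e-05]
 [ 2.87680568e-01 -9.57725496e-01  1.32857734e-03]
 [ 2.93000454e-04 -1.29920905e-03 -9.99999113e-01]] [ 0.15819592 -0.52646344  0.23077958] 0.08530981275066266 [ 0.39359372 -0.58846026 -0.38662952] 0.1
scene0 103 [ 0.50137783 -0.27650478  0.02381959] [206.50485437 203.42718447]
side0 354 [ 0.49912539 -0.27752398  0.02396366] [353.85875706 292.15536723]
wrist0 0
```

View pics/scene0.png

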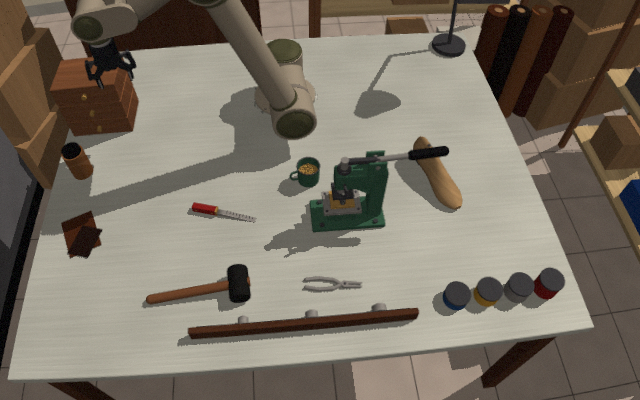

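View pics/side0.png

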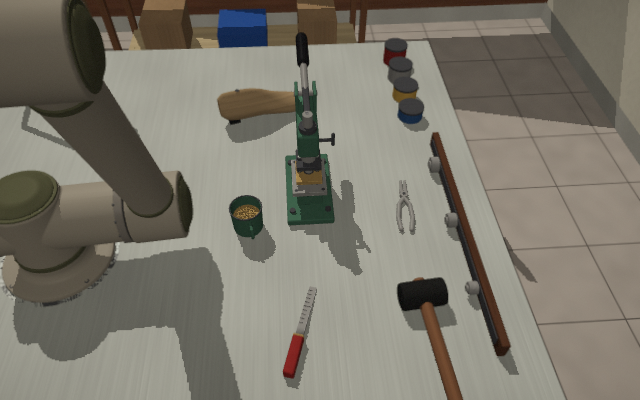

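The scene view shows the gauge handle at about (203,208) with its tip at (256,219), the press at (345,205), and the cup at (308,172). In the side view the handle is at (293,355), the tip at (313,290), and the brass plate at (308,178).

```bash
python3 - <<'E'
from h import *
for n in("scene0","side0"):
    d=np.load(n+".npz");f=d["f"].astype(int);P=d["P"];ok=np.isfinite(P[...,0])
    r,g,b=f[...,0],f[...,1],f[...,2]
    bench=ok&(np.abs(P[...,2])<.008)
    print(n,"bench z",np.median(P[bench][:,2]))
    red=ok&(r>90)&(g<70)&(b<70)&(np.abs(P[...,0]-.5)<.1)&(np.abs(P[...,1]+.25)<.15)&(P[...,2]>.015)
    q=P[red]; print("red",red.sum(),q.min(0),q.max(0))
    print(" rect",cv2.minAreaRect((q[:,:2]*1000).astype(np.float32)), "top z", np.percentile(q[:,2],80))
    # blade
    c=np.median(q,0)
    bl=ok&~red&(P[...,2]>.0025)&(P[...,2]<.035)&(np.hypot(P[...,0]-c[0],P[...,1]-c[1])<.19)&(P[...,1]>c[1]-.05)&(P[...,1]<-.10)&(np.abs(P[...,0]-c[0])<.06)
    al=P[bl|red][:,:2]*1000
    print(" all",bl.sum(),cv2.minAreaRect(al.astype(np.float32)))
    box=ok&(np.abs(P[...,1])<.2)&(np.abs(P[...,0]-.45)<.2)
    for lo,hi,l in((.014,.022,"foot"),(.071,.078,"bed"),(.086,.097,"plate")):
        m=box&(P[...,2]>lo)&(P[...,2]<hi)
        if l=="foot": m&=(g>r+10)
        elif l=="plate": m&=(r>b+30)
        mm=cv2.morphologyEx(m.astype(np.uint8),cv2.MORPH_OPEN,np.ones((2,2)))
        k,lab,st,_=cv2.connectedComponentsWithStats(mm)
        if k<2: continue
        i=1+st[1:,4].argmax(); q=P[lab==i]
        print(l,st[i],np.median(q,0),cv2.minAreaRect((q[:,:2]*1000).astype(np.float32)))
E
python3 -c "
import cv2
a=cv2.imread('pics/side0.png')[110:240,250:370];b=cv2.imread('pics/scene0.png')[140:240,290:400]
cv2.imwrite('pics/c1.png',cv2.hconcat([cv2.resize(a,(400,433)),cv2.resize(b,(400,433))]))"
```

```text
scene0 bench z -0.0004650582844343276
red 122 [ 0.48057177 -0.31211558  0.0168549 ] [ 0.52232155 -0.24022377  0.03132397]
 rect ((502.0558166503906, -274.876220703125), (78.60453796386719, 21.33287811279297), 70.67101287841797) top z 0.025623496477087126
 all 566 ((502.7857666015625, -212.74310302734375), (117.1246566772461, 225.99072265625), 0.26455849409103394)
foot [311 201  53  30 568] [nan nan nan] ((557.5762329101562, 124.46713256835938), (104.30121612548828, 150.4825439453125), 1.5040785074234009)
bed [345 191  18  23 145] [0.57770667 0.18295139 0.07431128] ((545.9268188476562, 193.40890502929688), (42.28935623168945, 135.4530792236328), 61.11443328857422)
plate [330 192  26  17 183] [0.57674213 0.12883867 0.08935686] ((559.5847778320312, 140.79684448242188), (72.67064666748047, 54.365272521972656), 88.56709289550781)
side0 bench z 0.0002253893263562956
red 399 [ 0.48084092 -0.31515217  0.01790668] [ 0.51922379 -0.24004377  0.02895262]
 rect ((499.3519287109375, -277.24444580078125), (75.17156219482422, 20.721954345703125), 73.12714385986328) top z 0.025285560452243373
 all 1305 ((499.8716125488281, -214.25064086914062), (227.9453125, 118.88465881347656), 89.99130249023438)
foot [287 174  48  49 981] [nan nan nan] ((527.4725952148438, 112.7119140625), (133.56724548339844, 120.8133773803711), 59.40072250366211)
bed [292 161  36  35 455] [nan nan nan] ((586.0535888671875, 128.40261840820312), (153.7943878173828, 63.901973724365234), 56.680267333984375)
plate [297 172  26  13 272] [nan nan nan] ((565.5987548828125, 108.94670104980469), (70.80937194824219, 30.83944320678711), 30.943601608276367)
```

View pics/c1.png

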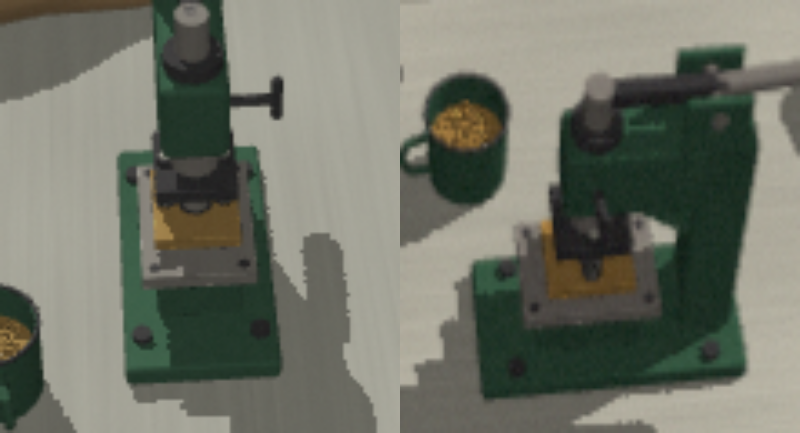

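Emit:
apply_moves(
  series=[
    [50,-17.5,0,0,0,0,1],
    [50,-17.5,0,0,0,0,1],
    [50,-17.5,0,0,0,0,1],
    [50,-17.5,0,0,0,0,1],
    [50,-17.5,0,0,0,0,1],
    [50,-17.5,0,0,0,0,1],
    [50,-17.5,0,0,0,-9,1],
    [50,-17.5,0,0,0,-9,1],
    [0,0,0,0,0,-10,1],
    [0,0,0,0,0,-9,1],
    [0,0,0,0,0,-9,1],
    [0,0,0,0,0,-9,1],
  ],
)

```text
time_s: 1.65
position: [0.4956, -0.2711, 0.231]
tool_rot: [[0.309, 0.951, -0.001], [0.951, -0.309, 0.001], [0.0, -0.001, -1.0]]
ft_force: [0.2, 0.7, -0.6]
grip_width: 0.0853
gripper_force: 0.0
```

Emit:
apply_moves(
  series=[
    [0,0,0,0,0,0,1],
    [0,0,0,0,0,0,1],
  ],
)

```text
time_s: 1.9
position: [0.4956, -0.2713, 0.2312]
tool_rot: [[0.317, 0.949, -0.0], [0.949, -0.317, 0.0], [0.0, -0.0, -1.0]]
ft_force: [0.5, 0.3, -0.3]
grip_width: 0.0858
gripper_force: 0.0
```

```bash
python3 - <<'E'
from h import *
im,P,s=shot("wrist","w1")
print(s["position"],np.array(s["tool_rot"]).round(4).tolist(),s["ft_force"],s["q"]); print(np.array(im["mount"]).round(3).tolist())
f=im["frame"].astype(int);r,g,b=f[...,0],f[...,1],f[...,2];ok=np.isfinite(P[...,0])
red=ok&(r>90)&(g<70)&(b<70)&(P[...,2]>.015)
q=P[red];print(red.sum(),np.percentile(q[:,2],[20,50,80]),cv2.minAreaRect((q[:,:2]*1000).astype(np.float32)) if len(q) else "")
print("bench",np.nanmedian(P[...,2]))
bl=ok&(P[...,2]>.003)&(P[...,2]<.03)&(np.hypot(P[...,0]-.5,P[...,1]+.276)<.2)
k,lab,st,c=cv2.connectedComponentsWithStats(bl.astype(np.uint8))
for i in range(1,k):
    if st[i,4]>300: print(st[i],np.array(cv2.minAreaRect((P[lab==i][:,:2]*1000).astype(np.float32)),object))
E
```

```text
[ 0.49559808 -0.27125421  0.23117655] [[0.3165, 0.9486, -0.0002], [0.9486, -0.3165, 0.0002], [0.0001, -0.0003, -1.0]] [ 0.49115741  0.33649305 -0.29387788] [-4.06964263e+01  2.33369672e+01  7.18990708e+01 -6.43112490e-04
  8.47818826e+01 -2.22431543e+01]
[[-0.001, 0.949, 0.316, 0.081], [1.0, 0.001, 0.001, -0.0], [0.0, 0.316, -0.949, -0.143], [0.0, 0.0, 0.0, 1.0]]
1075 [0.02361029 0.02426456 0.02499505] ((631.0809936523438, -312.4461669921875), (299.85809326171875, 222.75848388671875), 1.8922145366668701)
bench 0.0005353611328419439
[ 310   22   20  184 2831] [(517.6044311523438, -216.7281494140625)
 (199.2022247314453, 21.502023696899414) 72.7032470703125]
```

View pics/w1.png

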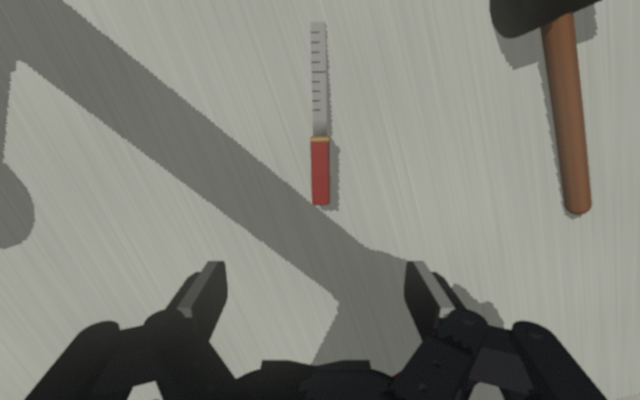

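The wrist view shows the gauge upright, with the handle at (320,172) and the tip at (318,22). In world terms the origin is at (0.500,-0.274) and the yaw is 72.7°.

Emit:
apply_moves(
  series=[
    [-1.3,4.9,40,0,0,-1.2,1],
    [0,0,50,0,0,0,1],
    [0,0,50,0,0,0,0.6],
    [0,0,40,0,0,0,0.6],
    [0,0,30,0,0,0,0.6],
    [0,0,12,0,0,0,0.6],
    [0,0,6,0,0,0,0.6],
    [0,0,0,0,0,0,0.6],
  ],
  grip_force=70,
)

```text
time_s: 2.95
position: [0.5002, -0.2743, 0.004]
tool_rot: [[0.294, 0.956, 0.001], [0.956, -0.294, -0.001], [-0.0, 0.001, -1.0]]
ft_force: [0.1, 0.4, -0.4]
grip_width: 0.0511
gripper_force: 0.0
```

Emit:
apply_moves(
  series=[
    [0,0,0,0,0,0,0.3],
    [0,0,0,0,0,0,0],
    [0,0,0,0,0,0,0],
    [0,0,0,0,0,0,0],
    [0,0,0,0,0,0,0],
    [0,0,0,0,0,0,0],
  ],
)

```text
time_s: 3.7
position: [0.5003, -0.2743, 0.0044]
tool_rot: [[0.294, 0.956, 0.002], [0.956, -0.294, -0.001], [-0.001, 0.002, -1.0]]
ft_force: [0.0, 0.5, 7.2]
grip_width: 0.0208
gripper_force: 69.6
```

Emit:
apply_moves(
  series=[
    [0,0,-10,0,0,0,0],
    [0,0,-25,0,0,0,0],
    [0,0,-40,0,0,0,0],
    [0,0,-40,0,0,0,0],
    [0,0,-40,0,0,0,0],
    [30,3,-20,0,0,0,0],
    [40,4,0,0,0,0,0],
    [40,4,0,0,0,0,0],
    [20,0,0,0,0,-5,0],
    [0,0,0,0,0,-5,0],
    [0,0,0,0,0,-5,0],
    [0,0,0,0,0,0,0],
  ],
)

```text
time_s: 5.2
position: [0.5484, -0.1528, 0.1786]
tool_rot: [[0.037, 0.999, -0.0], [0.999, -0.037, -0.0], [-0.0, -0.0, -1.0]]
ft_force: [0.2, -0.3, -1.8]
grip_width: 0.0203
gripper_force: 68.8
```

Emit:
apply_moves(
  series=[
    [0,0,0,0,0,0,0],
    [0,0,0,0,0,0,0],
  ],
)

```text
time_s: 5.45
position: [0.5485, -0.1531, 0.1784]
tool_rot: [[0.037, 0.999, -0.0], [0.999, -0.037, -0.0], [-0.0, -0.0, -1.0]]
ft_force: [0.3, 0.6, -0.9]
grip_width: 0.0207
gripper_force: 68.8
```

```bash
python3 - <<'E'
from h import *
im,P,s=shot("wrist","w2")
print(s["position"],np.array(s["tool_rot"]).round(4).tolist(),s["ft_force"],s["grip_width"],s["gripper_force"])
im2,Pb,_=shot("side","side2")
E
```

```text
[ 0.54848757 -0.15305488  0.17838012] [[0.0374, 0.9993, -0.0001], [0.9993, -0.0374, -0.0], [-0.0, -0.0001, -1.0]] [ 0.34312738  0.62642038 -0.94104422] 0.020685072159372538 68.77160310745239
```

View pics/w2.png

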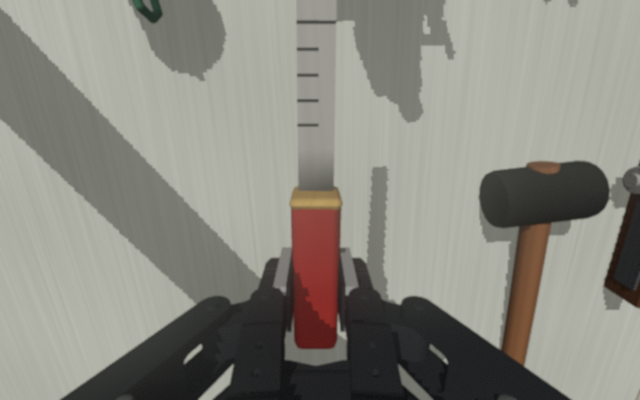

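The gauge is held straight: handle at (316,270), blade pointing up the image at column 316. The press isn't in view, so I'll tilt the wrist forward to see it.

Emit:
apply_moves(
  series=[
    [0,0,-15,0,8,0,0],
    [0,0,-10,0,8,0,0],
    [0,0,0,0,8,0,0],
    [0,0,0,0,0,0,0],
    [0,0,0,0,0,0,0],
    [0,0,0,0,0,0,0],
  ],
)

```text
time_s: 6.3
position: [0.5486, -0.1535, 0.2036]
tool_rot: [[0.032, 0.999, 0.015], [0.914, -0.035, 0.405], [0.405, 0.0, -0.914]]
ft_force: [0.5, -0.9, -1.7]
grip_width: 0.0205
gripper_force: 68.9
```

```bash
python3 - <<'E'
from h import *
im,P,s=shot("wrist","w3")
print(s["position"],np.array(s["tool_rot"]).round(4).tolist())
f=im["frame"].astype(int);r,g,b=f[...,0],f[...,1],f[...,2];ok=np.isfinite(P[...,0])
box=ok&(abs(P[...,0]-.56)<.09)&(P[...,1]>.03)&(P[...,1]<.2)
print(np.histogram(P[box][:,2],bins=np.arange(0,.13,.003)))
E
```

```text
[ 0.54862576 -0.15354139  0.20360096] [[0.0319, 0.9994, 0.0146], [0.9137, -0.0351, 0.4048], [0.4051, 0.0004, -0.9143]]
(array([3806,   38,   59,   65,  103, 1111, 1542,  221,   49,   22,   18,
         26,   16,   26,   20,   17,    0,    0,    0,    0,    2,   51,
         73,   74,  204,  382,    0,    0,    0,    0,    0,    0,    0,
          0,    0,    0,    0,    0,    0,    0,    0,    0,    0]), array([0.   , 0.003, 0.006, 0.009, 0.012, 0.015, 0.018, 0.021, 0.024,
       0.027, 0.03 , 0.033, 0.036, 0.039, 0.042, 0.045, 0.048, 0.051,
       0.054, 0.057, 0.06 , 0.063, 0.066, 0.069, 0.072, 0.075, 0.078,
       0.081, 0.084, 0.087, 0.09 , 0.093, 0.096, 0.099, 0.102, 0.105,
       0.108, 0.111, 0.114, 0.117, 0.12 , 0.123, 0.126, 0.129]))
```

View pics/w3.png

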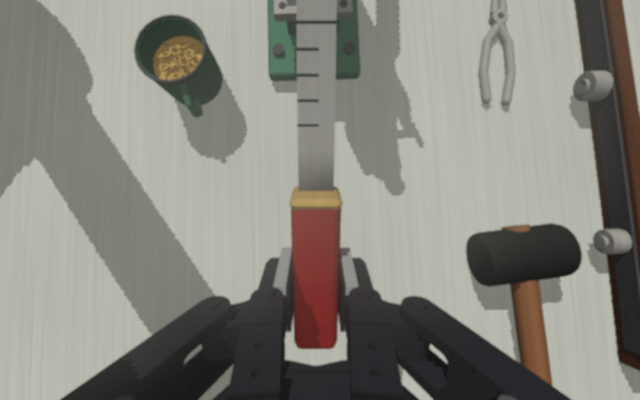

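The top of the frame shows the press foot's front edge at (315,75) and the bed's front edge at (315,10). I need a bit more tilt.

Emit:
apply_moves(
  series=[
    [0,0,0,0,9,0,0],
    [0,0,0,0,9,0,0],
    [0,0,0,0,0,0,0],
    [0,0,0,0,0,0,0],
    [0,0,0,0,0,0,0],
  ],
)

```text
time_s: 6.98
position: [0.5487, -0.1536, 0.204]
tool_rot: [[0.025, 0.999, 0.024], [0.745, -0.035, 0.667], [0.667, 0.001, -0.745]]
ft_force: [-1.2, -0.4, -1.5]
grip_width: 0.0206
gripper_force: 68.9
```

```bash
python3 - <<'E'
from h import *
im,P,s=shot("wrist","w4")
print(s["position"],np.array(s["tool_rot"]).round(4).tolist())
f=im["frame"].astype(int);r,g,b=f[...,0],f[...,1],f[...,2];ok=np.isfinite(P[...,0])
box=ok&(abs(P[...,0]-.56)<.09)&(P[...,1]>.0)&(P[...,1]<.25)
h,e=np.histogram(P[box][:,2],bins=np.arange(0,.2,.003));print([(round(a,3),int(c)) for a,c in zip(e,h) if c>80])
for lo,hi,l in((.012,.024,"foot"),(.071,.079,"bed"),(.082,.098,"plate")):
    m=box&(P[...,2]>lo)&(P[...,2]<hi)
    if l=="foot": m&=(g>r+8)
    if l=="plate": m&=(r>b+30)
    if l=="bed": m&=(abs(r-b)<25)
    m=cv2.morphologyEx(m.astype(np.uint8),cv2.MORPH_OPEN,np.ones((3,3)))>0
    q=P[m]; 
    if len(q)>20: print(l,m.sum(),np.median(q,0),np.percentile(q[:,:2],[1,99],axis=0).round(4).tolist(),cv2.minAreaRect((q[:,:2]*1000).astype(np.float32)))
E
```

```text
[ 0.54870734 -0.15357495  0.20404249] [[0.0252, 0.9994, 0.0242], [0.7446, -0.0349, 0.6666], [0.667, 0.0012, -0.7451]]
[(np.float64(0.0), 5182), (np.float64(0.012), 87), (np.float64(0.015), 931), (np.float64(0.018), 1273), (np.float64(0.021), 156), (np.float64(0.072), 301), (np.float64(0.075), 723), (np.float64(0.09), 216), (np.float64(0.129), 82), (np.float64(0.132), 198)]
foot 2158 [0.52500014 0.09240423 0.01813388] [[0.5003, 0.0473], [0.6082, 0.2395]] ((554.2658081054688, 148.00709533691406), (202.47341918945312, 108.96338653564453), 89.634521484375)
bed 992 [0.53022163 0.10979578 0.07535813] [[0.5151, 0.0822], [0.5946, 0.189]] ((554.8890991210938, 137.196533203125), (111.03607177734375, 80.12925720214844), 89.88385772705078)
plate 212 [0.52974989 0.11582251 0.09064597] [[0.5252, 0.1019], [0.5349, 0.1382]] ((530.1270141601562, 120.9554443359375), (39.61186218261719, 9.749789237976074), 89.89973449707031)
```

View pics/w4.png

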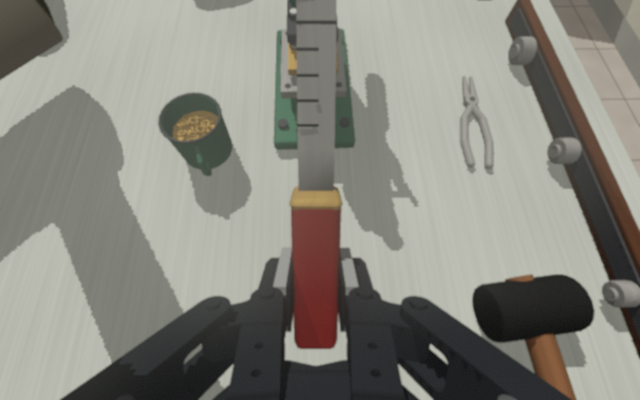

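The wrist view shows the press ahead with the bed's front edge at (315,92), brass at (291,60), and the blade covering the middle. I have the bed and lip; now I'll measure the gauge in the tool frame.

```bash
python3 - <<'E'
from h import *
poses={"w2":([0.54848757,-0.15305488,0.17838012],[[0.0374,0.9993,-0.0001],[0.9993,-0.0374,0],[0,-0.0001,-1.0]]),
"w4":([0.54870734,-0.15357495,0.20404249],[[0.0252,0.9994,0.0242],[0.7446,-0.0349,0.6666],[0.667,0.0012,-0.7451]])}
for n,(t,R) in poses.items():
    P=np.load(n+".npz")["P"]; f=np.load(n+".npz")["f"].astype(int)
    Q=(P-np.array(t))@np.array(R)*1000
    ok=np.isfinite(Q[...,0])&(abs(Q[...,1])<14)&(abs(Q[...,2])<40)
    red=ok&(f[...,0]>90)&(f[...,1]<70)&(Q[...,0]>-45)&(Q[...,0]<45)
    print(n,"handle top z",np.median(Q[red][:,2]),"y",np.percentile(Q[red][:,1],[3,97]),"x",np.percentile(Q[red][:,0],[1,99]))
    for a,b in((20,38),(45,58),(65,75),(75,85),(85,95),(95,105),(105,115),(115,125),(125,135),(135,145),(145,155),(155,170)):
        m=ok&(Q[...,0]>a)&(Q[...,0]<b)
        if m.sum()>20: q=Q[m]; print(a,b,m.sum(),"z",np.median(q[:,2]).round(2),"ymid",np.percentile(q[:,1],[2,98]).mean().round(2),"xmax",q[:,0].max().round(1),"und",(np.median(q[:,2])+ (12 if a<60 else 12-(np.median(q[:,0])-60)/10)).round(2))
E
```

```text
w2 handle top z -19.79253730880644 y [-9.50089868  9.09362763] x [-23.71945746  35.75206302]
20 38 1896 z -19.68 ymid -0.29 xmax 38.0 und -7.68
45 58 1033 z -7.83 ymid -0.31 xmax 58.0 und 4.17
65 75 882 z -6.89 ymid -0.09 xmax 74.8 und 4.09
75 85 953 z -5.87 ymid -0.26 xmax 84.8 und 4.13
85 95 1008 z -4.85 ymid -0.08 xmax 95.0 und 4.15
95 105 1020 z -3.82 ymid -0.06 xmax 105.0 und 4.17
105 115 1091 z -2.84 ymid -0.05 xmax 115.0 und 4.15
115 125 432 z -2.03 ymid -0.07 xmax 119.0 und 4.28
w4 handle top z -19.52395623000551 y [-9.46382559  8.87923138] x [-34.95770782  36.3501628 ]
20 38 1889 z -19.43 ymid -0.2 xmax 38.0 und -7.43
45 58 1039 z -7.59 ymid -0.19 xmax 58.0 und 4.41
65 75 890 z -6.7 ymid 0.03 xmax 74.9 und 4.3
75 85 953 z -5.71 ymid -0.12 xmax 85.0 und 4.27
85 95 978 z -4.69 ymid 0.02 xmax 95.0 und 4.3
95 105 1032 z -3.6 ymid 0.03 xmax 105.0 und 4.4
105 115 1088 z -2.63 ymid 0.22 xmax 115.0 und 4.37
115 125 443 z -1.85 ymid 0.04 xmax 119.1 und 4.45
```

Emit:
apply_moves(
  series=[
    [0,0,0,0,-10.4,0,0],
    [0,0,0,0,-10.5,0,0],
    [0,0,0,0,-10.5,0,0],
    [0,0,0,0,-10.4,0,0],
    [0,0,0,0,0,-1.9,0],
    [0,0,0,0,0,0,0],
    [0,0,0,0,0,0,0],
    [0,0,0,0,0,0,0],
  ],
)

```text
time_s: 8.02
position: [0.5484, -0.1552, 0.2029]
tool_rot: [[0.005, 1.0, -0.0], [1.0, -0.005, 0.004], [0.004, -0.0, -1.0]]
ft_force: [0.2, 0.8, -2.2]
grip_width: 0.0207
gripper_force: 68.8
```

```bash
python3 - <<'E'
from h import *
for i in range(1):
    s=telemetry.observe();R=np.array(s["tool_rot"]);print(s["position"],R.round(4).tolist(),s["ft_force"])
print("shift mm to (.554,-.092,.105)",((np.array([.554,-.092,.105])-s["position"])@R*1000).round(1),"yaw",np.degrees(np.arctan2(R[1,0],R[0,0])))
E
```

```text
[ 0.54842234 -0.15519485  0.20289645] [[0.0046, 1.0, -0.0003], [1.0, -0.0046, 0.0044], [0.0044, -0.0003, -1.0]] [ 0.23537069  0.81544922 -2.18797169]
shift mm to (.554,-.092,.105) [62.8  5.3 98.2] yaw 89.735481634697
```

Emit:
apply_moves(
  series=[
    [0,5.3,38,0,-0.25,0,0],
    [0,0,40,0,0,0,0],
    [31,0,20,0,0,0,0],
    [32,0,0,0,0,0,0],
    [0,0,10,0,0,0,0],
    [0,0,5,0,0,0,0],
    [0,0,0,0,0,0,0],
    [0,0,0,0,0,0,0],
  ],
)

```text
time_s: 9.02
position: [0.5542, -0.0921, 0.0903]
tool_rot: [[0.004, 1.0, 0.001], [1.0, -0.004, -0.001], [-0.001, 0.001, -1.0]]
ft_force: [0.1, 0.3, -2.1]
grip_width: 0.0203
gripper_force: 68.8
```

```bash
python3 - <<'E'
from h import *
im,P,s=shot("side","side5");R=np.array(s["tool_rot"]);p=np.array(s["position"]);print(p,R.round(4).tolist(),s["ft_force"])
print("tip",p+R@[.160,0,.0042])
im,P,s=shot("wrist","w5")
a=cv2.imread("pics/side5.png")[130:290,230:390];b=cv2.imread("pics/w5.png")[0:200,220:420]
cv2.imwrite("pics/c5.png",cv2.hconcat([cv2.resize(a,(400,400),interpolation=3),cv2.resize(b,(400,400))]))
f=np.load("w5.npz")["f"].astype(int)
for a in range(0,110,10):
  pass
Pw=np.load("w5.npz")["P"]; Q=(Pw-p)@R*1000
m=np.isfinite(Q[...,0])&(abs(Q[...,1])<10)&(abs(Q[...,2])<30)
for a in(50,70,90,110,130,150):
  mm=m&(abs(Q[...,0]-a)<5)
  if mm.sum()>20: print(a,np.median(Q[mm][:,2]),np.percentile(Q[mm][:,1],[2,98]).mean())
E
```

```text
[ 0.55417639 -0.09209482  0.09034502] [[0.0042, 1.0, 0.0005], [1.0, -0.0042, -0.001], [-0.001, 0.0005, -1.0]] [ 0.08630813  0.3266506  -2.10871104]
tip [0.55484615 0.06789943 0.08598229]
50 -7.893520559530014 -0.31668931144659673
70 -6.957962020875385 -0.10373858231731914
90 -4.904627928544657 -0.08479358953346017
110 -2.9590496654706486 -0.07383764924435487
```

View pics/c5.png

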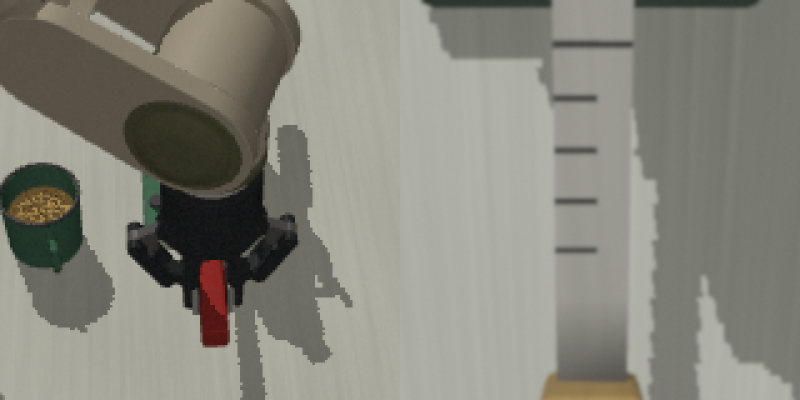

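The side view is blocked by the arm. The wrist crop shows the blade centred on the press foot's edge (columns 420–760 of the crop, blade at about 592).

Emit:
apply_moves(
  series=[
    [10,0,0,0,0,0,0],
    [10,0,0,0,0,0,0],
    [0,0,5,0,0,0,0],
    [0,0,4,0,0,0,0],
    [0,0,0,0,0,0,0],
    [0,0,0,0,0,0,0],
  ],
)

```text
time_s: 9.88
position: [0.5541, -0.0715, 0.0811]
tool_rot: [[0.003, 1.0, 0.0], [1.0, -0.003, -0.001], [-0.001, 0.0, -1.0]]
ft_force: [-0.8, -0.3, -2.3]
grip_width: 0.0207
gripper_force: 68.8
```

Emit:
apply_moves(
  series=[
    [0,0,0.5,0,0,0,0],
    [0,0,0.5,0,0,0,0],
    [0,0,0,0,0,0,0],
    [0,0,0,0,0,0,0],
  ],
)

```text
time_s: 10.38
position: [0.5541, -0.0713, 0.0802]
tool_rot: [[0.003, 1.0, 0.0], [1.0, -0.003, -0.001], [-0.001, 0.0, -1.0]]
ft_force: [-0.8, -0.3, -1.8]
grip_width: 0.0205
gripper_force: 68.8
```

Emit:
apply_moves(
  series=[
    [0,0,0.5,0,0,0,0],
    [0,0,0.5,0,0,0,0],
    [0,0,0,0,0,0,0],
    [0,0,0,0,0,0,0],
  ],
)

```text
time_s: 10.88
position: [0.5541, -0.0714, 0.0792]
tool_rot: [[0.003, 1.0, 0.0], [1.0, -0.003, -0.001], [-0.001, 0.0, -1.0]]
ft_force: [-0.1, -0.3, -0.4]
grip_width: 0.0207
gripper_force: 68.9
```

Emit:
apply_moves(
  series=[
    [0,0,0.4,0,0,0,0],
    [0,0,0,0,0,0,0],
    [0,0,0,0,0,0,0],
  ],
)

```text
time_s: 11.25
position: [0.5542, -0.0714, 0.0788]
tool_rot: [[0.003, 1.0, 0.0], [1.0, -0.003, -0.001], [-0.001, 0.0, -1.0]]
ft_force: [-0.6, -0.2, -0.9]
grip_width: 0.0207
gripper_force: 69.0
```

```bash
python3 - <<'E'
from h import *
s=telemetry.observe();R=np.array(s["tool_rot"]);p=np.array(s["position"]);print(p,R.round(4).tolist(),s["ft_force"],s["wrist_torque"])
print("tip",p+R@[.160,0,.0042])
im,P,s=shot("scene","sc6")
f=im["frame"].astype(int);r,g,b=f[...,0],f[...,1],f[...,2]
m=(r>b+30)&(P[...,2]>.082)&(P[...,2]<.1)&(abs(P[...,0]-.555)<.04)&(P[...,1]>.09)&(P[...,1]<.18)
print("plate",m.sum(),np.median(P[m],0))
E
```

```text
[ 0.55416355 -0.07140955  0.07883665] [[0.0032, 1.0, 0.0003], [1.0, -0.0032, -0.001], [-0.001, 0.0003, -1.0]] [-0.64754727 -0.22993121 -0.94552494] [ 0.06763367 -0.00426551 -0.04111798]
tip [0.55467652 0.08858554 0.07448393]
plate 204 [0.57353437 0.1267671  0.08886809]
```

Emit:
apply_moves(
  series=[
    [0,0,0.4,0,0,0,0],
    [0,0,0,0,0,0,0],
    [0,0,0,0,0,0,0],
  ],
)

```text
time_s: 11.68
position: [0.5542, -0.0714, 0.0784]
tool_rot: [[0.003, 1.0, 0.0], [1.0, -0.003, -0.001], [-0.001, 0.0, -1.0]]
ft_force: [0.2, -1.8, 0.1]
grip_width: 0.0204
gripper_force: 69.2
```

Emit:
apply_moves(
  series=[
    [0,0,0.4,0,0,0,0],
    [0,0,0,0,0,0,0],
    [0,0,0,0,0,0,0],
  ],
)

```text
time_s: 12.05
position: [0.5542, -0.0714, 0.078]
tool_rot: [[0.003, 1.0, 0.0], [1.0, -0.003, -0.001], [-0.001, 0.0, -1.0]]
ft_force: [-0.3, -1.8, 2.0]
grip_width: 0.0204
gripper_force: 69.3
```

```bash
cat > bl.py <<'E'
from h import *
import sys
im,Pw,s=shot("wrist",sys.argv[1]);R=np.array(s["tool_rot"]);p=np.array(s["position"]);print(p,R.round(4).tolist(),np.round(s["ft_force"],1),np.round(s["wrist_torque"],2))
Q=(Pw-p)@R*1000
m=np.isfinite(Q[...,0])&(abs(Q[...,1])<6)&(abs(Q[...,2])<30)&(Q[...,0]>64)&(Q[...,0]<116)
c=np.polyfit(Q[m][:,0],Q[m][:,2],1); print("top slope",c[0],"(nominal .1) tip-low deg",np.degrees(c[0]-.1),"tilt w.r.t. tool; z@90",np.polyval(c,90), "(was -4.9)")
m=np.isfinite(Q[...,0])&(abs(Q[...,1])<6)&(Q[...,2]>-23)&(Q[...,2]<-15)&(Q[...,0]>-20)&(Q[...,0]<35)
c=np.polyfit(Q[m][:,0],Q[m][:,2],1);print("handle slope",c)
E
python3 bl.py w7; python3 - <<'E'
from h import *
for n,t,R in(("w5",[0.55417639,-0.09209482,0.09034502],[[0.0042,1,0.0005],[1,-0.0042,-0.001],[-0.001,0.0005,-1]]),):
    Q=(np.load(n+".npz")["P"]-np.array(t))@np.array(R)*1000
    m=np.isfinite(Q[...,0])&(abs(Q[...,1])<6)&(abs(Q[...,2])<30)&(Q[...,0]>64)&(Q[...,0]<116)
    print(np.polyfit(Q[m][:,0],Q[m][:,2],1))
    m=np.isfinite(Q[...,0])&(abs(Q[...,1])<6)&(Q[...,2]>-23)&(Q[...,2]<-15)&(Q[...,0]>-20)&(Q[...,0]<35)
    print(np.polyfit(Q[m][:,0],Q[m][:,2],1))
E
```

```text
[ 0.55415853 -0.07141719  0.07801596] [[0.0033, 1.0, 0.0003], [1.0, -0.0033, -0.0009], [-0.0009, 0.0003, -1.0]] [-0.3 -1.8  2. ] [0.08 0.01 0.04]
top slope 0.09033547331134455 (nominal .1) tip-low deg -0.5537365902515028 tilt w.r.t. tool; z@90 -5.87432785869734 (was -4.9)
handle slope [-9.51812526e-03 -1.99203533e+01]
[  0.10082201 -14.04198471]
[ 1.80072779e-03 -2.00035825e+01]
```

Emit:
apply_moves(
  series=[
    [0,0,-1.3,0,0,0,0],
    [0,0,0,0,0,0,0],
    [0,0,0,0,0,0,0],
  ],
)

```text
time_s: 12.48
position: [0.554, -0.0712, 0.0791]
tool_rot: [[0.003, 1.0, -0.0], [1.0, -0.003, -0.001], [-0.001, -0.0, -1.0]]
ft_force: [-0.3, 0.9, -1.3]
grip_width: 0.0206
gripper_force: 69.0
```

```bash
python3 bl.py w8
```

```text
[ 0.55401296 -0.07119288  0.07911225] [[0.0031, 1.0, -0.0002], [1.0, -0.0031, -0.0006], [-0.0006, -0.0002, -1.0]] [-0.3  0.9 -1.3] [ 0.03 -0.09 -0.08]
top slope 0.09647588109040652 (nominal .1) tip-low deg -0.20191714002195274 tilt w.r.t. tool; z@90 -5.234989062442748 (was -4.9)
handle slope [-1.89737176e-03 -1.99338492e+01]
```

Emit:
apply_moves(
  series=[
    [0,0,-0.3,0,0,0,0],
    [5,0,0,0,0,0,0],
    [5,0,0,0,0,0,0],
    [5,0,0,0,0,0,0],
    [5,0,0,0,0,0,0],
    [5,0,0,0,0,0,0],
    [3,0,0,0,0,0,0],
    [0,0,0,0,0,0,0],
  ],
)

```text
time_s: 13.52
position: [0.5542, -0.0431, 0.0795]
tool_rot: [[0.003, 1.0, 0.0], [1.0, -0.003, -0.001], [-0.001, 0.0, -1.0]]
ft_force: [0.4, -0.2, -2.7]
grip_width: 0.0205
gripper_force: 69.0
```

Emit:
apply_moves(
  series=[
    [2,0,0,0,0,0,0],
    [2,0,0,0,0,0,0],
    [0,0,0,0,0,0,0],
  ],
)

```text
time_s: 13.9
position: [0.5542, -0.0392, 0.0795]
tool_rot: [[0.003, 1.0, 0.0], [1.0, -0.003, -0.001], [-0.001, 0.0, -1.0]]
ft_force: [0.3, -0.5, -1.4]
grip_width: 0.0205
gripper_force: 68.9
```

Emit:
apply_moves(
  series=[
    [2,0,0,0,0,0,0],
    [2,0,0,0,0,0,0],
    [0,0,0,0,0,0,0],
  ],
)

```text
time_s: 14.28
position: [0.5542, -0.0351, 0.0795]
tool_rot: [[0.003, 1.0, 0.0], [1.0, -0.003, -0.001], [-0.001, 0.0, -1.0]]
ft_force: [0.9, 0.6, -1.9]
grip_width: 0.0204
gripper_force: 68.9
```

Emit:
apply_moves(
  series=[
    [2,0,0,0,0,0,0],
    [2,0,0,0,0,0,0],
    [0,0,0,0,0,0,0],
  ],
)

```text
time_s: 14.65
position: [0.5542, -0.0311, 0.0795]
tool_rot: [[0.003, 1.0, 0.0], [1.0, -0.003, -0.001], [-0.001, 0.0, -1.0]]
ft_force: [0.8, 0.4, -1.8]
grip_width: 0.0202
gripper_force: 68.9
```

Emit:
apply_moves(
  series=[
    [2,0,0,0,0,0,0],
    [2,0,0,0,0,0,0],
    [0,0,0,0,0,0,0],
  ],
)

```text
time_s: 15.02
position: [0.5543, -0.0271, 0.0795]
tool_rot: [[0.003, 1.0, 0.0], [1.0, -0.003, -0.001], [-0.001, 0.0, -1.0]]
ft_force: [-0.6, 1.8, -1.4]
grip_width: 0.0205
gripper_force: 68.9
```

Emit:
apply_moves(
  series=[
    [2,0,0,0,0,0,0],
    [0,0,0,0,0,0,0],
    [0,0,0,0,0,0,0],
  ],
)

```text
time_s: 15.4
position: [0.5543, -0.0255, 0.0795]
tool_rot: [[0.003, 1.0, 0.0], [1.0, -0.003, -0.001], [-0.001, 0.0, -1.0]]
ft_force: [0.0, -2.2, -1.9]
grip_width: 0.0208
gripper_force: 68.9
```

Emit:
apply_moves(
  series=[
    [2,0,0,0,0,0,0],
    [0,0,0,0,0,0,0],
    [0,0,0,0,0,0,0],
  ],
)

```text
time_s: 15.78
position: [0.5544, -0.0237, 0.0796]
tool_rot: [[0.003, 1.0, 0.0], [1.0, -0.003, -0.001], [-0.001, 0.0, -1.0]]
ft_force: [-0.4, -4.4, -1.7]
grip_width: 0.0204
gripper_force: 68.9
```

Emit:
apply_moves(
  series=[
    [2,0,0,0,0,0,0],
    [0,0,0,0,0,0,0],
    [0,0,0,0,0,0,0],
  ],
)

```text
time_s: 16.15
position: [0.5543, -0.0215, 0.0795]
tool_rot: [[0.003, 1.0, 0.0], [1.0, -0.003, -0.001], [-0.001, 0.0, -1.0]]
ft_force: [0.2, -5.5, -2.3]
grip_width: 0.0207
gripper_force: 68.9
```

Emit:
apply_moves(
  series=[
    [2,0,0,0,0,0,0],
    [0,0,0,0,0,0,0],
    [0,0,0,0,0,0,0],
  ],
)

```text
time_s: 16.52
position: [0.5543, -0.0194, 0.0795]
tool_rot: [[0.003, 1.0, 0.0], [1.0, -0.003, -0.001], [-0.001, 0.0, -1.0]]
ft_force: [0.1, -5.4, -2.4]
grip_width: 0.0205
gripper_force: 68.9
```

```bash
cat > pl.py <<'E'
from h import *
import sys
A=np.load("sc6.npz");Z=[];C=[]
for i in range(3):
    im,P,s=shot("scene",sys.argv[1]+str(i)); Z.append(P); C.append(im["frame"].astype(int))
P0=A["P"];f=A["f"].astype(int)
m=(f[...,0]>f[...,2]+30)&(P0[...,2]>.082)&(P0[...,2]<.1)&(abs(P0[...,0]-.555)<.04)&(P0[...,1]>.09)&(P0[...,1]<.18)
m=cv2.erode(m.astype(np.uint8),np.ones((3,3)))>0
print("n",m.sum(),"plate rise mm",[round(float(np.nanmedian((P[m]-P0[m])[:,2])*1000),2) for P in Z])
f1=A["f"][170:230,310:370].astype(np.float32).mean(-1);
for c in C:
    mm=m[170:230,310:370]; 
    g=c[170:230,310:370].mean(-1).astype(np.float32)
    print("shift px",cv2.phaseCorrelate(f1*cv2.dilate(mm.astype(np.uint8),np.ones((7,7))),g*cv2.dilate(mm.astype(np.uint8),np.ones((7,7)))))
E
python3 pl.py p1; python3 bl.py w9
```

```text
n 100 plate rise mm [1.91, 1.11, 1.05]
shift px ((0.011761992230443497, 0.012275919195381846), 0.9959184050559997)
shift px ((0.027310941469224304, 0.03614150669969618), 1.0025706111060249)
shift px ((-0.0021709574024910694, 0.028737532390753273), 0.9989888109101189)
[ 0.55431707 -0.01942821  0.07952955] [[0.0032, 1.0, 0.0002], [1.0, -0.0032, -0.0009], [-0.0009, 0.0002, -1.0]] [ 0.3 -5.  -1.8] [-0.82 -0.08 -0.04]
top slope 0.09909960983039226 (nominal .1) tip-low deg -0.05158855663359218 tilt w.r.t. tool; z@90 -5.018577158512391 (was -4.9)
handle slope [-3.18422837e-04 -1.99153682e+01]
```

Emit:
apply_moves(
  series=[
    [2,0,0,0,0,0,0],
    [1.5,0,0,0,0,0,0],
    [0,0,0,0,0,0,0],
    [0,0,0,0,0,0,0],
  ],
)

```text
time_s: 17.23
position: [0.5542, -0.0159, 0.0795]
tool_rot: [[0.003, 1.0, -0.0], [1.0, -0.003, -0.001], [-0.001, -0.0, -1.0]]
ft_force: [-0.5, -4.9, -2.2]
grip_width: 0.0207
gripper_force: 68.9
```

```bash
python3 bl.py w10; python3 pl.py p2; python3 - <<'E'
from h import *
a,b,c=[cv2.imread(f"pics/{n}.png",0)[60:330,296:340].astype(np.float32) for n in("w8","w9","w10")]
w=cv2.createHanningWindow(a.shape[::-1],cv2.CV_32F)
print(cv2.phaseCorrelate(a,b,w),cv2.phaseCorrelate(a,c,w))
x=cv2.imread("pics/w10.png")[:200,220:420];y=cv2.imread("pics/p22.png")[140:240,290:390]
cv2.imwrite("pics/c10.png",cv2.hconcat([cv2.resize(x,(400,400)),cv2.resize(y,(400,400),interpolation=2)]))
E
```

```text
[ 0.55424709 -0.01589481  0.07946645] [[0.0032, 1.0, -0.0], [1.0, -0.0032, -0.0009], [-0.0009, -0.0, -1.0]] [-0.5 -4.9 -2.2] [-0.8  -0.05 -0.03]
top slope 0.09969144430783286 (nominal .1) tip-low deg -0.017678938905915247 tilt w.r.t. tool; z@90 -5.040741311550375 (was -4.9)
handle slope [ 1.23152980e-03 -1.99401481e+01]
n 100 plate rise mm [1.31, 0.72, 1.51]
shift px ((-0.0839083279097892, -0.011991217235198803), 1.0106536422835457)
shift px ((-0.051571546092279874, 0.004380489339620652), 1.0024481701850891)
shift px ((-0.04769339195048161, 0.02696439497167802), 1.010988380379147)
((0.46800769962879585, 0.15478314560652962), 0.8509525203312376) ((0.44915525596665873, 0.18790904435135758), 0.8689750869185836)
```

View pics/c10.png

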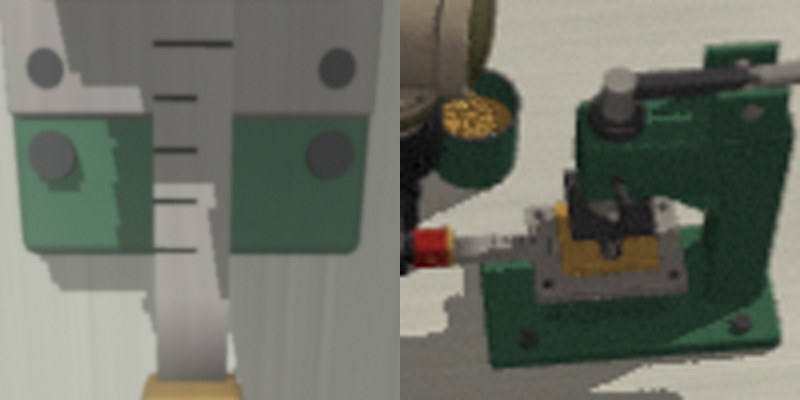

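The crops show the blade lying flat and centred on the bed (bed spans columns 5–378, blade at about 192), with its tip under the brass plate. The cup is unmoved, and the gauge hasn't slipped in the grip. It is about 10 mm past first contact with a steady push of about 5 N, so I'm handing in.

```bash
python3 -c "
from rig import env
print(env.close_job())"
```

```text
the job is handed in; nothing more can be done
None
```

The job is handed in: the gauge is held by its handle, flat on the bed under the middle of the hold-down plate, about 10 mm past first contact with a steady 5 N push. That puts the plate lift at about 1 mm; I inferred it from depth and force, because the camera readings of the plate were too noisy (0.7–1.5 mm) to confirm it closely.

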